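Put the wide paint roller back into its cutout tray

TASK

Two hand rollers with wooden handles lie on the counter beside a wooden storage tray with two T-shaped cutouts. Put the wide roller into the wide T-shaped cutout, turned so that its rubber head lies in the broad part and its handle in the slot, and fully down on the tray's floor; then let go. The narrow roller is still needed: leave it where it lies.

Things in the scene. Friction and masses are not known exactly. Their poses are not given: they have to be found in the camera images.
- wide_roller: Wide hand roller, rigid, about 0.3 kg, lying level. Origin: underside, centre line. +x: handle to head. Black rubber head along y, 100 long, diameter 40, axis at x 50, z 20. Steel wire frame behind it at x 22 and round its ends to y +-59, z 20. Wood handle 26 wide (y), x -70 to 16, z 7 to 35; end foot x -86 to -70 reaches z 0. All mm.
- wide_grip (a point): Good grip point of the wide roller, on top of its wooden handle (26 mm wide in y): x = -15, z = 35 mm from the roller's origin, near its balance; axes as the roller's. Hold only the upper 20 mm of the handle: its lower part enters the tray.
- narrow_roller: Narrow hand roller: same make, handle, origin and axes as the wide one, but its rubber head is only 50 mm long (frame to y +-34 mm). A bystander: leave it in place.
- wide_cutout (a point): On the grey floor of the wide cutout in the fixed 200 x 210 mm wooden tray. A seated wide roller has its origin here, axes matching; +x to the broad end. Floor 6 above table, cutout 12 deep, tray top 18. Broad part x 22 to 78, y +-58; slot x -93 to 22, y +-21 (8 free all round). Seated handle stands 23 above tray top. Narrow cutout lies 90 towards -y, reversed. All mm.
There are look-alikes about, which are no part of the job. What is shaped like the wide_roller but orange is not meant.

How it is judged:
By the outcome, as a careful person would: the job done as asked, in the order asked, and still so for the second after the job is handed in, with the robot touching nothing.
It also fails if it takes over 38 s, if anything falls off the work surface, if the arm or the gripper's body presses on something with over 40 N, if the wrist force passes 120 N, or if a joint passes its speed limit or range.

ROBOT

A 6-joint arm with a two-finger parallel gripper is mounted at the origin on the work surface. World frame = base frame: x ahead of the robot, y to its left, z up, the work surface at z = 0. Lengths are in m, angles in rad, forces in N, time in s.
With the tool pointing down it reaches from about 0.325 to 0.85 m from the base axis. Payload 15.5 kg.
Tool frame: the origin (TCP) lies between the finger pads; the fingertips stand 14 mm ahead of it and the grasp point (between the pads) lies 5 mm behind it; z points along the fingers, y is the line along which they close (so a half turn about z gives the same grasp; the last joint's range is limited). The gripper opens to 91 mm and grips with 3 to 60 N. Pads are 32 mm wide; open, the fingers measure 118 mm over their backs; the gripper's body (76 mm by 178 mm) begins 60 mm behind the grasp point.
Start: joints at [1.183, 0.494, 1.345, -0, 1.302, -0.096], TCP at [0.18, 0.599, 0.228] pointing down, gripper open.
Joint ranges: [-2.91, 2.91], [-0.82, 2.16], [0.22, 2.67], [-1.22, 4.37], [0.12, 2.79], [-3.08, 3.08]. Speed limits (rad/s): [1.89, 1.89, 2.57, 3.01, 3.01, 3.01].

INTERFACE

Orientations are given as a unit quaternion [w, x, y, z].
In Python, from bench import read_state, vision, robot gives the robot as it stands.
- The arm moves only by the tool carry_out, never from a script. Its argument "commands" is a list that holds one entry, the list of rows, each a list of 5 numbers: the shift along the tool's x, y, z in m, then the turn about the tool's z in degrees, then the opening in per cent of the stroke, from 0 (shut) to 100 (fully open). A call has 1 to 5 rows; each row shifts and turns the commanded pose from where the row before left it, along the tool's axes as they then stand; what a row does not reach is not made up. A row lasts 1/10 s, in which the tool goes at most 50 mm and 8.59 degrees, less where a joint would pass 70% of its speed; a pose out of reach is approached as far as the arm can. A call is refused whole if a number of a shift passes 0.05 or a number of a turn 8.59, either way. A call with a gripper value outside its range is refused whole. The fingers move at their own pace and stop on an object; the grip force is fixed at half the most. Time passes only in rows, so rows that do not move let the fingers close. It gives the time, the measured TCP pose, the force, the opening and the grip force at its end, in the units of the state.
- read_state(): the state, without advancing time (a new reading comes with each control period).
- vision.snapshot(name): name is "scene" or "top" or "wrist"; returns a dict with "frame" (400x640x3 uint8, red, green, blue), "range_z" (400x640 float32, m along the optical axis (not along the pixel's ray), 0 where there is no reading), "fovy" (degrees; the focal length in pixels is half the picture's height over the tangent of half this angle, whatever the lens; pixels are square), "cx", "cy" (the principal point, pixels), "R" (3x3) and "t" (3): a world point X has camera coordinates R X + t; the wrist camera has in their place "tool_from_camera" (4x4, takes a point from camera to tool coordinates, whose origin is the TCP and whose axes are the flange's). Camera axes: x right, y down, z forward; pixel columns grow to the right and rows downward; lengths in m; the calibration is good to about 2 mm. A picture is of the moment at which its call begins: read the wrist's pose just before it.
- robot.sign_off(): hands the job in; it is judged then, once.
The state is a dict: "t": time; "joint_positions": joint angles; "qd": joint speeds; "tau": joint torques, N m; "ee_pos": TCP position; "orientation": TCP orientation; "ft_force": force on the tool from outside, world axes, zero at the start; "torque": the same for the moment, N m; "opening": finger opening in m; "grip_force": force on a finger pad.
Only numpy, scipy, OpenCV 4.12 (cv2) and the standard library are available. Lean on these libraries where they do the work, as an engineer would, in place of code of your own. Each camera call takes 0.05 s, during which the arm holds its last target. There are 200 camera calls.

## Working session

There is one attempt and no reset: what is moved stays moved. The work goes in short steps, Python scripts to look and compute and a tool call to move; the robot and the scene stay as the last step left them, time stands still between calls to the robot, and variables do not carry over. Pictures are saved under pics/ and viewed, at most 10 in all, crops included, and the job is handed in when it is done.

Besides the shell and the picture viewer there is one more tool, called by a JSON object that holds its "name" and its "arguments". carry_out: Moves the arm, as the interface text tells. Its arguments: {"type":"object","properties":{"commands":{"type":"array"}},"required":["commands"]}

```bash
mkdir -p pics
cat > h.py <<'E'
import numpy as np, cv2, pickle
from bench import read_state, vision, robot
from scipy.spatial.transform import Rotation as Ro
def snap(n):
    s=read_state(); d=vision.snapshot(n); d=dict(d)
    if n=="wrist":
        q=s["orientation"]; T=np.eye(4); T[:3,:3]=Ro.from_quat([q[1],q[2],q[3],q[0]]).as_matrix(); T[:3,3]=s["ee_pos"]
        C=T@np.array(d["tool_from_camera"]); d["Rwc"]=C[:3,:3]; d["o"]=C[:3,3]
    else:
        R=np.array(d["R"]); d["Rwc"]=R.T; d["o"]=-R.T@np.array(d["t"])
    pickle.dump(d,open(n+".pkl","wb")); return d
def load(n): return pickle.load(open(n+".pkl","rb"))
def f(d): return 200/np.tan(np.radians(d["fovy"])/2)
def ray(d,u,v): return d["Rwc"]@np.array([(u-d["cx"])/f(d),(v-d["cy"])/f(d),1.])
def onz(d,u,v,z):
    r=ray(d,u,v); return d["o"]+r*(z-d["o"][2])/r[2]
def dep(d,u,v): return d["o"]+ray(d,u,v)*np.median(d["range_z"][v-1:v+2,u-1:u+2])
def save(d,name,crop=None,k=1):
    im=d["frame"][...,::-1]
    if crop: a,b,c,e=crop; im=im[b:e,a:c]
    cv2.imwrite("pics/"+name,cv2.resize(im,None,fx=k,fy=k,interpolation=cv2.INTER_CUBIC))
E
python3 - <<'E'
from h import *
for n in("top","scene"): save(snap(n),n+"1.png",None,1.25)
s=read_state(); print(s["t"],s["ee_pos"],s["orientation"],s["opening"])
E
```

```text
0.1 [0.17968767 0.59829303 0.22740319] [-1.18149659e-04  1.45388139e-01  9.89374554e-01 -5.17496326e-04] 0.09132642557484187
```

View pics/top1.png

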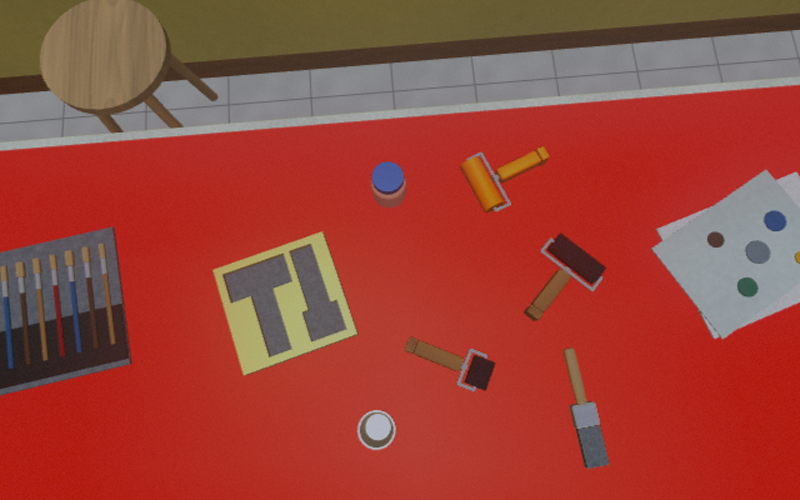

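The picture (800 px wide) shows these candidates:
- Black wide roller: head (575,258), handle end (533,313). It is black and about 100 mm long, so it fits.
- Black narrow roller: head (478,372). This one is the bystander.
- Orange roller: (485,185). Excluded by its colour.

The tray's wide cutout has its broad part at (258,278) and its slot end at (280,350). I'll confirm in an enlarged crop.

Run:
```python
from h import *
d=load("top"); save(d,"c1.png",(160,170,500,320),2.35)
print(d["o"],f(d))
for n,u,v in [("head",575,258),("hend",533,313),("hmid",550,292),("nhead",478,372),("slotend",280,350),("broad",258,278),("traytop",240,330),("table",400,300)]:
    print(n,dep(d,int(u/1.25),int(v/1.25)).round(4))
```

```text
[ 0.44753077 -0.00369724  0.92949704] 408.1856196534727
head [ 0.612  -0.3133  0.0388]
hend [ 0.5214 -0.2252  0.037 ]
hmid [ 0.5559 -0.2609  0.0371]
nhead [ 0.4299 -0.1178  0.0403]
slotend [0.4959 0.2245 0.0076]
broad [0.6307 0.2611 0.0078]
traytop [0.5364 0.2913 0.0193]
table [0.5679 0.0039 0.    ]
```

View pics/c1.png

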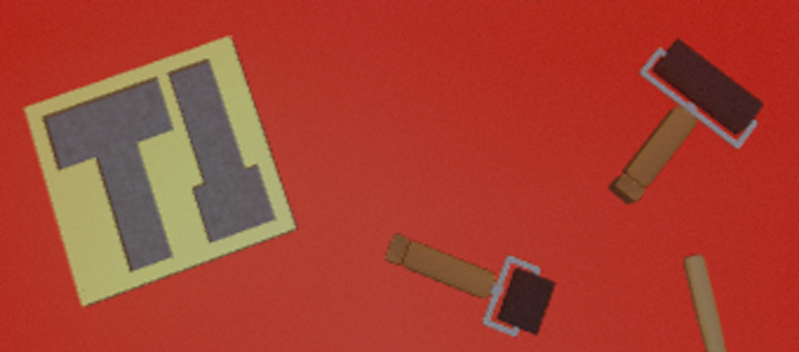

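The crop confirms it: black wide roller at the upper right with its head centre at crop (705,85), narrow roller at (525,300), and the wide T at left with corners (42,118), (158,78), (172,257), (131,272).

```bash
cat >> h.py <<'E'
def cloud(d):
    v,u=np.mgrid[0:400,0:640]; r=np.stack([(u-d["cx"])/f(d),(v-d["cy"])/f(d),np.ones_like(u)],-1)
    return d["o"]+(r*d["range_z"][...,None])@d["Rwc"].T
def rigid(m,p): # 2D fit m->p
    mc,pc=m.mean(0),p.mean(0); U,S,V=np.linalg.svd((m-mc).T@(p-pc)); R=V.T@np.diag([1,np.sign(np.linalg.det(V.T@U.T))])@U.T
    t=pc-R@mc; return np.degrees(np.arctan2(R[1,0],R[0,0])),t,np.linalg.norm(m@R.T+t-p,axis=1)
E
python3 - <<'E'
from h import *
d=load("top")
m=np.array([(78,58),(78,-58),(22,-58),(22,-21),(-93,-21),(-93,21),(22,21),(22,58)])/1e3
px=[(42,118),(158,78),(173,130),(139,142),(172,257),(131,272),(97,157),(58,169)]
P=np.array([onz(d,160+a/2.35,170+b/2.35,.018)[:2] for a,b in px])
print("cutout",rigid(m,P))
C=cloud(d); F=d["frame"].astype(int)
near=np.hypot(C[...,0]-.57,C[...,1]+.28)<.12
hi=near&(C[...,2]>.024)&(C[...,2]<.05)&(d["range_z"]>0)
hd=hi&(F.max(2)<75); hn=hi&(F[...,0]>90)&(F[...,1]>45)
for n,k in(("head",hd),("handle",hn)):
    q=C[k][:,:2]; print(n,k.sum(),q.mean(0),cv2.minAreaRect((q*1000).astype(np.float32)),np.median(C[k][:,2]))
s=read_state();q=s["orientation"];print(Ro.from_quat([q[1],q[2],q[3],q[0]]).as_matrix().round(3))
E
```

```text
cutout (np.float64(14.897915476747048), array([0.5794149 , 0.24492756]), array([0.00181069, 0.00153503, 0.00142228, 0.00143339, 0.00092608,
       0.00091456, 0.00126897, 0.00163774]))
head 714 [ 0.61093574 -0.31567222] ((612.3584594726562, -317.3356628417969), (98.69596862792969, 34.720787048339844), 45.99310302734375) 0.03821698923562644
handle 630 [ 0.56008716 -0.26457315] ((566.5411376953125, -272.3044128417969), (116.17000579833984, 137.00868225097656), 45.414833068847656) 0.034756832239406454
[[-0.958  0.288 -0.   ]
 [ 0.288  0.958 -0.001]
 [ 0.    -0.001 -1.   ]]
```

{"name": "carry_out", "arguments": {"commands": [[[-0.031,-0.036,0,0,100],[-0.031,-0.036,0,0,100],[-0.031,-0.036,0,0,100],[-0.031,-0.036,0,0,100],[-0.031,-0.036,0,0,100]]]}}

```text
t: 0.6
ee_pos: [0.2767, 0.3798, 0.2278]
orientation: [-0.0, 0.145, 0.989, -0.0]
ft_force: [0.6, 0.7, -1.0]
opening: 0.0913
grip_force: 0.0
```

{"name": "carry_out", "arguments": {"commands": [[[-0.031,-0.036,0,0,100],[-0.031,-0.036,0,0,100],[-0.031,-0.036,0,0,100],[-0.031,-0.036,0,0,100],[-0.031,-0.036,0,0,100]]]}}

```text
t: 1.1
ee_pos: [0.3734, 0.1628, 0.228]
orientation: [0.0, 0.145, 0.989, 0.0]
ft_force: [0.9, 0.8, -0.3]
opening: 0.0911
grip_force: 0.0
```

{"name": "carry_out", "arguments": {"commands": [[[-0.031,-0.036,0,0,100],[-0.031,-0.036,0,0,100],[-0.031,-0.036,0,0,100],[-0.031,-0.036,0,0,100],[-0.031,-0.036,0,0,100]]]}}

```text
t: 1.6
ee_pos: [0.4701, -0.0544, 0.2279]
orientation: [-0.0, 0.146, 0.989, 0.0]
ft_force: [1.1, 0.4, 0.9]
opening: 0.0913
grip_force: 0.0
```

{"name": "carry_out", "arguments": {"commands": [[[-0.031,-0.036,0,0,100],[-0.031,-0.036,0,0,100],[-0.031,-0.036,0,0,100],[-0.031,-0.036,0,0,100],[-0.031,-0.036,0,0,100]]]}}

```text
t: 2.1
ee_pos: [0.5668, -0.2713, 0.2276]
orientation: [-0.0, 0.146, 0.989, 0.0]
ft_force: [1.6, 0.0, 0.3]
opening: 0.091
grip_force: 0.0
```

{"name": "carry_out", "arguments": {"commands": [[[0,0,0,7.2,100],[0,0,0,7.2,100],[0,0,0,7.2,100],[0,0,0,7.2,100],[0,0,0,0,100]]]}}

```text
t: 2.6
ee_pos: [0.5663, -0.2693, 0.2276]
orientation: [-0.0, 0.388, 0.922, 0.0]
ft_force: [-0.7, -0.2, -0.5]
opening: 0.0912
grip_force: 0.0
```

Run:
```python
from h import *
d=snap("wrist"); save(d,"w1.png",None,1.25)
s=read_state();q=s["orientation"];R=Ro.from_quat([q[1],q[2],q[3],q[0]]).as_matrix();print(R.round(3),s["ee_pos"])
C=cloud(d);F=d["frame"].astype(int)
near=np.hypot(C[...,0]-.57,C[...,1]+.28)<.12
hi=near&(C[...,2]>.024)&(C[...,2]<.05)&(d["range_z"]>0)
for n,k in(("head",hi&(F.max(2)<75)),("handle",hi&(F[...,0]>90)&(F[...,1]>45)&(F[...,0]-F[...,2]>30))):
    k=cv2.morphologyEx(k.astype(np.uint8),cv2.MORPH_OPEN,np.ones((7,7)))>0
    q=C[k][:,:2]
    if k.sum()>50: print(n,k.sum(),q.mean(0),cv2.minAreaRect((q*1000).astype(np.float32)),np.median(C[k][:,2]))
```

```text
[[-0.702  0.712 -0.001]
 [ 0.712  0.702  0.   ]
 [ 0.001 -0.    -1.   ]] [ 0.56630524 -0.2692634   0.22763145]
head 2162 [ 0.61094437 -0.31614506] ((613.2506103515625, -318.2209777832031), (98.90312194824219, 35.588523864746094), 45.13104248046875) 0.0366493065741163
handle 1744 [ 0.5524057 -0.2585713] ((553.1458129882812, -259.0645751953125), (25.36333465576172, 100.1688232421875), 44.9913444519043) 0.03363814288538869
```

View pics/w1.png

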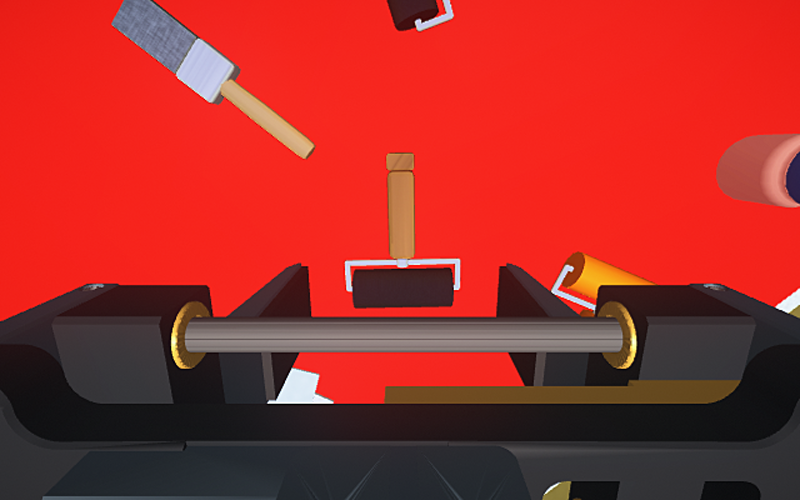

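Wrist view: wide roller centred between the fingers, handle (400,215), head (403,287). The fit agrees with the given dimensions, with the roller's yaw at -45°. Descending to grasp.

{"name": "carry_out", "arguments": {"commands": [[[-0.0035,-0.002,0.045,-0.4,100],[0,0,0.045,0,100],[0,0,0.045,0,100],[0,0,0.04,0,100],[0,0,0.021,0,100]]]}}

```text
t: 3.15
ee_pos: [0.5659, -0.2723, 0.0285]
orientation: [-0.002, 0.382, 0.924, 0.0]
ft_force: [0.3, -0.1, 0.3]
opening: 0.0914
grip_force: 0.0
```

{"name": "carry_out", "arguments": {"commands": [[[0,0,0,0,60],[0,0,0,0,20],[0,0,0,0,5],[0,0,0,0,5],[0,0,0,0,5]]]}}

```text
t: 3.65
ee_pos: [0.568, -0.2735, 0.0331]
orientation: [0.001, 0.383, 0.924, -0.0]
ft_force: [0.4, -0.1, -0.2]
opening: 0.0543
grip_force: 0.0
```

{"name": "carry_out", "arguments": {"commands": [[[0,0,0,0,5],[0,0,0,0,5],[0,0,0,0,5]]]}}

```text
t: 3.95
ee_pos: [0.5675, -0.2733, 0.032]
orientation: [0.0, 0.384, 0.923, -0.0]
ft_force: [-0.1, 0.8, -0.7]
opening: 0.0298
grip_force: 0.0
```

{"name": "carry_out", "arguments": {"commands": [[[0,0,0,0,5],[0,0,0,0,5],[0,0,0,0,5]]]}}

```text
t: 4.25
ee_pos: [0.5675, -0.2733, 0.032]
orientation: [-0.0, 0.384, 0.923, -0.0]
ft_force: [-1.2, -0.2, 3.9]
opening: 0.026
grip_force: 30.0
```

{"name": "carry_out", "arguments": {"commands": [[[0,0,-0.03,0,5],[0,0,-0.03,0,5],[0,0,-0.04,0,5],[0,0,-0.02,0,5],[0,0,0,0,5]]]}}

```text
t: 4.75
ee_pos: [0.5687, -0.2739, 0.1546]
orientation: [0.002, 0.384, 0.923, -0.0]
ft_force: [-0.1, 0.8, -4.3]
opening: 0.0259
grip_force: 30.0
```

{"name": "carry_out", "arguments": {"commands": [[[0.02,0.02,0,0,5],[0.03,0.03,0,0,5],[0.03,0.03,0,0,5],[0.03,0.03,0,0,5],[0.03,0.03,0,0,5]]]}}

```text
t: 5.25
ee_pos: [0.5668, -0.0735, 0.1502]
orientation: [-0.001, 0.384, 0.923, -0.0]
ft_force: [0.5, 0.2, -3.1]
opening: 0.0255
grip_force: 30.0
```

{"name": "carry_out", "arguments": {"commands": [[[0.03,0.03,0,0,5],[0.03,0.03,0,0,5],[0.03,0.03,0,0,5],[0.03,0.03,0,0,5],[0.03,0.03,0,0,5]]]}}

```text
t: 5.75
ee_pos: [0.5672, 0.1385, 0.1502]
orientation: [-0.001, 0.384, 0.923, -0.001]
ft_force: [0.8, -0.2, -4.7]
opening: 0.0259
grip_force: 30.0
```

{"name": "carry_out", "arguments": {"commands": [[[0.03,0.03,0,0,5],[0.03,0.03,0,0,5],[0.015,0.012,0,0,5],[0,0,0,-6,5],[0,0,0,-7.5,5]]]}}

```text
t: 6.25
ee_pos: [0.5652, 0.2415, 0.1498]
orientation: [-0.001, 0.27, 0.963, -0.001]
ft_force: [-0.7, -1.0, -3.5]
opening: 0.026
grip_force: 30.0
```

{"name": "carry_out", "arguments": {"commands": [[[0,0,0,-7.5,5],[0,0,0,-7.5,5],[0,0,0,-7.5,5],[0,0,0,-7.5,5],[0,0,0,-7.5,5]]]}}

```text
t: 6.75
ee_pos: [0.5655, 0.2405, 0.1499]
orientation: [-0.001, -0.054, 0.999, -0.0]
ft_force: [0.2, 0.1, -3.7]
opening: 0.0255
grip_force: 30.0
```

{"name": "carry_out", "arguments": {"commands": [[[0,0,0,-6,5],[0,0,0,-3,5],[0,0,0,0,5],[0,0,0,0,5],[0,0,0,0,5]]]}}

```text
t: 7.25
ee_pos: [0.5661, 0.2407, 0.1512]
orientation: [-0.001, -0.129, 0.992, -0.0]
ft_force: [-0.3, 0.6, -4.0]
opening: 0.0256
grip_force: 30.0
```

Run:
```python
from h import *
d=snap("wrist"); save(d,"w2.png",None,1.25); save(snap("top"),"t2.png",(120,150,360,330),3.3)
s=read_state();q=s["orientation"];R=Ro.from_quat([q[1],q[2],q[3],q[0]]).as_matrix();print(R.round(3),s["ee_pos"],s["joint_positions"])
print("tool x yaw+180:",np.degrees(np.arctan2(-R[1,0],-R[0,0])))
```

```text
[[-0.967 -0.256 -0.   ]
 [-0.256  0.967 -0.   ]
 [ 0.     0.    -1.   ]] [0.56628423 0.24078953 0.1515889 ] [ 3.05027438e-01  5.59355773e-01  1.45748526e+00  2.70592587e-05
  1.12521488e+00 -1.52455844e+00]
tool x yaw+180: 14.826880391605869
```

View pics/w2.png

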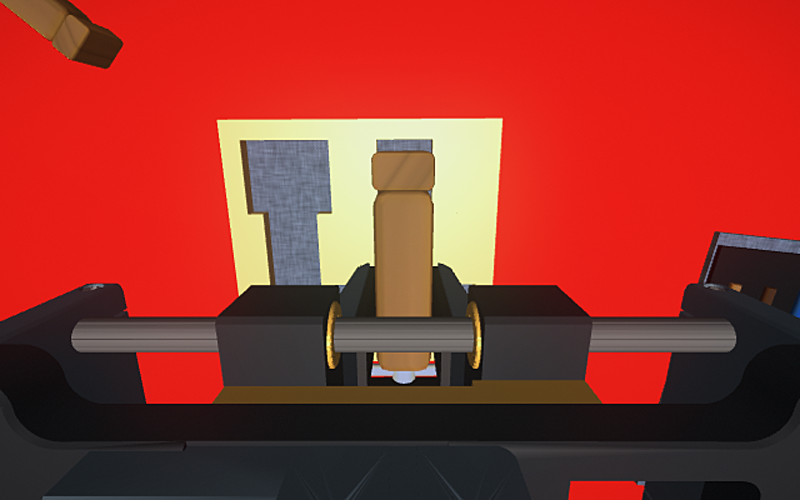

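View pics/t2.png

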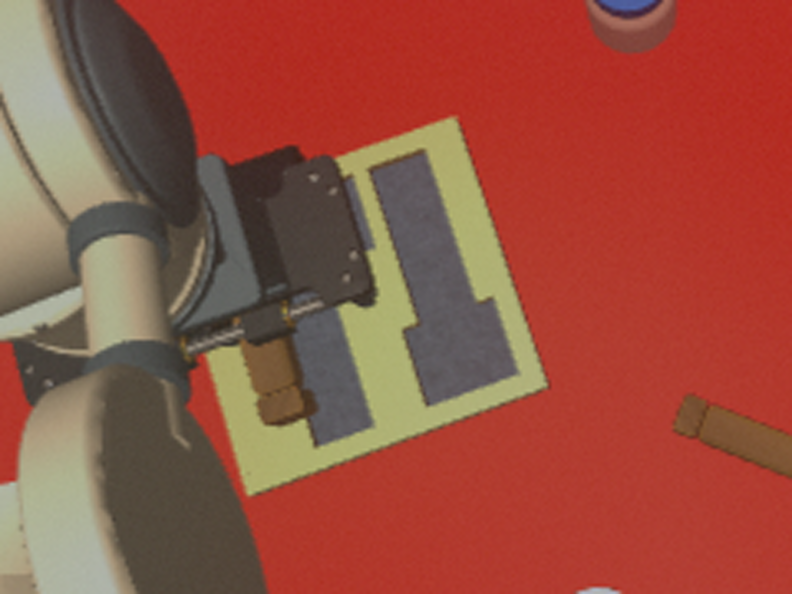

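Both views show the held roller aligned with the slot. The slot end shows at wrist (377..432,139), the foot at (403,170). I'll check the remaining offset and the pitch by number.

Run:
```python
from h import *
d=load("wrist"); yaw=np.radians(14.9)
A=np.array([[np.cos(yaw),np.sin(yaw)],[-np.sin(yaw),np.cos(yaw)]]); o=np.array([.5794,.2449])
for u,v in [(377,139),(432,139)]: print("slot",A@(onz(d,u/1.25,v/1.25,.018)[:2]-o))
# narrow cutout corners expected frame: (93,-69..-111) reversed
for u,v in [(218,120),(502,118)]: print("tray",A@(onz(d,u/1.25,v/1.25,.018)[:2]-o))
for u,v in [(390,165),(404,165),(418,165),(404,185),(404,205),(404,240),(404,280)]:
    p=dep(d,int(u/1.25),int(v/1.25)); print("held",A@(p[:2]-o),p[2].round(4))
for u,v in [(372,165),(435,165)]: print("foot edge",A@(onz(d,u/1.25,v/1.25,.152)[:2]-o))
```

```text
slot [-0.09052483 -0.01900628]
slot [-0.09043288  0.02182431]
tray [-0.10419884 -0.13528596]
tray [-0.10513146  0.07284988]
held [-0.07806102 -0.00497813] 0.1536
held [-0.07800557  0.00053923] 0.1527
held [-0.07802765  0.00605955] 0.1534
held [-0.06998949  0.00052401] 0.1526
held [-0.06183515  0.00050732] 0.1531
held [-0.04702049  0.00047816] 0.1535
held [-0.02898406  0.00044438] 0.1531
foot edge [-0.07800331 -0.01232434]
foot edge [-0.07794449  0.0132046 ]
```

{"name": "carry_out", "arguments": {"commands": [[[-0.001,0.001,0.025,0,5],[0,0,0.03,0,5],[0,0,0.025,0,5],[0,0,0.012,0,5],[0,0,0.006,0,5]]]}}

```text
t: 7.85
ee_pos: [0.5668, 0.2419, 0.053]
orientation: [-0.001, -0.129, 0.992, -0.0]
ft_force: [-0.2, -0.2, -4.2]
opening: 0.026
grip_force: 30.0
```

{"name": "carry_out", "arguments": {"commands": [[[0,0,0.006,0,5],[0,0,0.004,0,5],[0,0,0.003,0,5],[0,0,0.001,0,5],[0,0,0,0,5]]]}}

```text
t: 8.35
ee_pos: [0.5673, 0.2421, 0.0401]
orientation: [0.0, -0.13, 0.992, 0.0]
ft_force: [-0.2, -0.1, -4.0]
opening: 0.0261
grip_force: 30.0
```

{"name": "carry_out", "arguments": {"commands": [[[0,0,0.001,0,5],[0,0,0.001,0,5],[0,0,0,0,5]]]}}

```text
t: 8.65
ee_pos: [0.5672, 0.2421, 0.038]
orientation: [0.0, -0.13, 0.992, 0.0]
ft_force: [0.3, -0.0, -3.4]
opening: 0.0257
grip_force: 30.0
```

{"name": "carry_out", "arguments": {"commands": [[[0,0,0.001,0,5],[0,0,0,0,5]]]}}

```text
t: 8.85
ee_pos: [0.5673, 0.2421, 0.0379]
orientation: [0.0, -0.13, 0.992, 0.0]
ft_force: [-4.8, -1.3, 12.9]
opening: 0.026
grip_force: 30.0
```

Floor contact came at the expected height. Releasing and lifting.

{"name": "carry_out", "arguments": {"commands": [[[0,0,0,0,60],[0,0,0,0,60],[0,0,0,0,60],[0,0,0,0,60],[0,0,0,0,60]]]}}

```text
t: 9.35
ee_pos: [0.5671, 0.2421, 0.0369]
orientation: [-0.0, -0.13, 0.992, 0.0]
ft_force: [0.2, 0.1, 0.4]
opening: 0.0548
grip_force: 0.0
```

{"name": "carry_out", "arguments": {"commands": [[[0,0,-0.01,0,60],[0,0,-0.03,0,60],[0,0,-0.04,0,60],[0,0,-0.04,0,60],[0,0,-0.04,0,60]]]}}

```text
t: 9.85
ee_pos: [0.5669, 0.242, 0.1993]
orientation: [0.0, -0.129, 0.992, 0.0]
ft_force: [1.3, 0.4, -0.8]
opening: 0.0547
grip_force: 0.0
```

{"name": "carry_out", "arguments": {"commands": [[[0.04,0,0,0,60],[0.04,0,0,0,60],[0.04,0,0,0,60],[0.03,0,0,0,60],[0,0,0,0,60]]]}}

```text
t: 10.35
ee_pos: [0.4183, 0.2025, 0.1976]
orientation: [-0.001, -0.13, 0.992, -0.0]
ft_force: [1.2, -0.7, -1.2]
opening: 0.0542
grip_force: 0.0
```

Run:
```python
from h import *
d=snap("wrist"); save(d,"w3.png",None,1.25)
C=cloud(d);F=d["frame"].astype(int); yaw=np.radians(14.9)
A=np.array([[np.cos(yaw),np.sin(yaw)],[-np.sin(yaw),np.cos(yaw)]]); L=(C[...,:2]-[.5794,.2449])@A.T
for x,y in [(-.078,0),(-.05,0),(0,0),(.05,-.04),(.05,0),(.05,.04)]:
    k=(np.hypot(L[...,0]-x,L[...,1]-y)<.004)&(d["range_z"]>0); print(x,y,k.sum(),np.median(C[k][:,2]).round(4) if k.any() else None)
s=read_state(); print(s["t"],s["ee_pos"],s["ft_force"],s["opening"])
```

```text
-0.078 0 12 0.014
-0.05 0 28 0.0398
0 0 0 None
0.05 -0.04 0 None
0.05 0 0 None
0.05 0.04 0 None
10.4 [0.4207155  0.20322076 0.1978056 ] [ 0.562791    1.05049184 -0.40259903] 0.05472216561405014
```

View pics/w3.png

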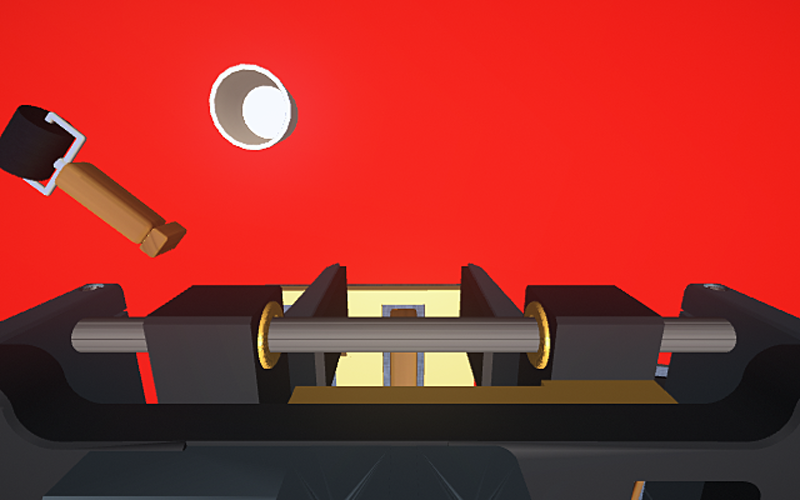

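The wrist camera looks back towards the base, so I'll step outward past the tray for a full view.

{"name": "carry_out", "arguments": {"commands": [[[-0.04,0,-0.01,0,60],[-0.05,0,-0.01,0,60],[-0.05,0,-0.01,0,60],[-0.05,0,-0.01,0,60],[-0.05,0,0,0,60]]]}}

```text
t: 10.9
ee_pos: [0.6544, 0.2652, 0.2384]
orientation: [0.002, -0.129, 0.992, 0.0]
ft_force: [0.7, 0.5, -0.2]
opening: 0.0548
grip_force: 0.0
```

{"name": "carry_out", "arguments": {"commands": [[[-0.04,0,0,0,60],[-0.02,0,0,0,60],[0,0,0,0,60]]]}}

```text
t: 11.2
ee_pos: [0.712, 0.2802, 0.2354]
orientation: [0.0, -0.129, 0.992, 0.0]
ft_force: [-1.1, 0.4, 0.0]
opening: 0.0546
grip_force: 0.0
```

Run:
```python
from h import *
d=snap("wrist"); save(d,"w4.png",None,1.25)
C=cloud(d); yaw=np.radians(14.9)
A=np.array([[np.cos(yaw),np.sin(yaw)],[-np.sin(yaw),np.cos(yaw)]]); L=(C[...,:2]-[.5794,.2449])@A.T
for x,y in [(-.078,0),(-.05,0),(0,0),(.05,-.04),(.05,0),(.05,.04),(-.05,.05)]:
    k=(np.hypot(L[...,0]-x,L[...,1]-y)<.004)&(d["range_z"]>0); print(x,y,k.sum(),np.median(C[k][:,2]).round(4) if k.any() else None)
s=read_state(); print(s["t"],s["ee_pos"],s["ft_force"])
```

```text
-0.078 0 0 None
-0.05 0 36 0.0401
0 0 48 0.0403
0.05 -0.04 41 0.0442
0.05 0 43 0.044
0.05 0.04 42 0.0441
-0.05 0.05 45 0.0169
11.25 [0.71054001 0.27997114 0.23560319] [-0.2158719  -0.5815398   0.82624675]
```

View pics/w4.png

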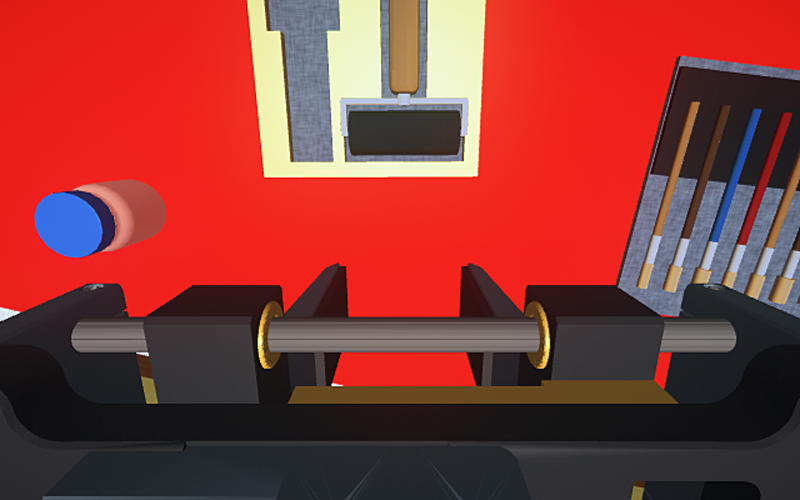

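The wide roller is seated: head (405,132) in the broad part, handle in the slot. Its heights are right (handle 40 mm, head 44 mm, tray top 17 mm) and it lies level.

```bash
python3 -c "
from bench import robot
print(robot.sign_off())"
```

```text
the job is handed in; nothing more can be done
None
```

The wide roller lies level on the floor of the wide cutout, head in the broad part and handle in the slot. It is released with the arm clear, the narrow roller was not touched, and the job was handed in at about 11 s.

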